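# Clear the bending jig and put the bracelets away

## Task

The bending run is done: unlock the jig's cam lever, slide the carriage back until its pointer line meets the size index, and lock it there again. Lift the bent bracelet off the jig and lay it, with all the other U-bent bracelets on the bench, flat in the open upper drawer of the chest, then push the drawer fully shut. Leave the index, the flat blank and the other things on the bench where they are.

Things in the scene. Friction and masses are not known exactly. Their poses are not given: they have to be found in the camera images.
- bracelet0: Bracelet bent to a U, nickel silver, 63 mm long, 54 wide over its straight parallel legs, 20 high, metal 4 mm. Origin: centre of footprint, underside. Own +y: to the round end (leg ends y=-31.5 mm, round end +31.5); own x: across the legs (flat outer faces x=+-27 for y -31.5 to 4.5); z up. Grip across the legs. On the jig's plate, round the former, round end to the carriage; 3 mm play.
- bracelet1: Bracelet bent to a U, nickel silver, 63 mm long, 54 wide over its straight parallel legs, 20 high, metal 4 mm. Origin: centre of footprint, underside. Own +y: to the round end (leg ends y=-31.5 mm, round end +31.5); own x: across the legs (flat outer faces x=+-27 for y -31.5 to 4.5); z up. Grip across the legs. Loose on the bench before the jig, or absent (None).
- bracelet2: Bracelet bent to a U, nickel silver, 63 mm long, 54 wide over its straight parallel legs, 20 high, metal 4 mm. Origin: centre of footprint, underside. Own +y: to the round end (leg ends y=-31.5 mm, round end +31.5); own x: across the legs (flat outer faces x=+-27 for y -31.5 to 4.5); z up. Grip across the legs. Loose on the bench before the jig, or absent (None).
- bracelet3: Bracelet bent to a U, nickel silver, 63 mm long, 54 wide over its straight parallel legs, 20 high, metal 4 mm. Origin: centre of footprint, underside. Own +y: to the round end (leg ends y=-31.5 mm, round end +31.5); own x: across the legs (flat outer faces x=+-27 for y -31.5 to 4.5); z up. Grip across the legs. Loose on the bench before the jig, or absent (None).
- jig: Brass bending jig, fixed. Origin on the bench under the round steel former post (40 mm dia, top at 30 mm). Base plate 100 mm (own x) by 330 (own y -270 to +60), 12 thick. Steel rail 26 mm wide, top at 26 mm, along own y from -263 to -35. Own -y is home, away from the former; own +x away from the robot. All heights are above the bench.
- former_top (a point): Centre of the top of the former post, 30 mm above the bench. The bracelet round it must rise 20 mm straight up to clear it, and cannot while the carriage's keeper plate is above it.
- carriage (a joint): Brass carriage on the rail, m: 0 = advanced over the former, grows as it slides home (jig -y) to 0.15. Block 76 mm wide, 64 along the rail, top at 50, centre at jig y=-0.075-value. Its keeper plate (100 wide, from 38 to 46 mm high) reaches 110 mm from block centre towards the former; 2 rollers hang under it. Slides with about 4 N unlocked; locked, its brake holds against 20 N or more.
- carriage_knob (a point): Centre of the black round knob on the carriage, 26 mm diameter, 62 to 94 mm above the bench, this point at 78 mm. Pinch it from above to slide the carriage (fingers closing along the rail clear the lever).
- carriage_pointer (a point): Dark pointer line at the foot of the carriage block's far (+x) side, at the block's middle along the rail, 15 mm above the bench.
- index_tip (a point): Tip of the size index: small dark steel clip (16 x 12 x 20 mm, brass screw on top) on the far (+x) edge of the base plate beside the engraved scale; stiff, not to be shifted. The carriage is at the index when its pointer line and this tip have the same jig y.
- lever (a joint): Cam lever on the carriage that locks it, rad: 0 = locked (arm along the rail, pointing home, jig -y), grows to 1.3 = unlocked (arm swung to the robot's side, near jig -x). Vertical pivot, turns clockwise from above as it grows. The cam bites below about 0.8: up to 0.3 N m there (5 N at the ball), 0.07 free. Stays where left, travels with the carriage.
- lever_pivot (a point): Pivot of the cam lever, at arm height, 57 mm above the bench, 28 mm to the robot's side (jig -x) of the rail's middle.
- lever_tip (a point): Centre of the black ball (20 mm diameter) at the free end of the cam lever, 72 mm from the pivot, 57 mm above the bench. Arm 9 mm thick; block top 7 mm below it.
- chest: Low wooden chest, fixed, 260 mm deep (own x), 360 wide (own y), 150 high; origin under its centre, front faces own -x, towards the robot. Two drawers, one above the other; only the upper one is used, the lower stays shut.
- chest_drawer0 (a joint): Upper drawer of the chest, m: 0 = shut, grows as it slides out along the chest's own -x, to 0.18. About 1 N to slide. It starts standing open.
- drawer_floor (a point): Centre of the upper drawer's inner floor, 85 mm above the bench, axes as the chest. Floor 215 mm (x) by 318 (y); walls 43 mm above the floor, front panel 53. The chest's top panel (top 150 mm above the bench) roofs over it except where pulled out: open gap x from -0.107 to -0.113 + drawer value.
- chest_drawer0_handle (a point): Middle of the upper drawer's brass bar handle, 120 mm long along y, 11 mm thick, 35 mm out from the drawer front, 112 mm above the bench.
- cabochon: Bystander: turquoise cabochon in a round steel bezel, 42 mm across, 16 high, among the bracelets; origin at its underside.
- dish: Bystander: frosted glass setting dish, 64 mm across, 24 high, between jig and chest; origin at its underside.
- flat_blank: Bystander: flat unbent bracelet blank, 150 x 20 x 4 mm, beyond the jig; origin at its underside.
- mallet: Bystander: rawhide-faced mallet lying beyond the jig, head 40 mm high, 92 long (own x), beech handle 225 mm along own -y; origin under the head.

How it is judged:
By the outcome, as a careful person would: the job done as asked, in the order asked, and still so for the second after the job is handed in, with the robot touching nothing.
Of bracelet1, bracelet2, bracelet3 only 2 to 3 are there at a start; the rules pass over those that are not, and their reading is None.
At some moment in a run one of bracelet1, bracelet2, bracelet3 may be knocked a few centimetres aside while the robot is not near it.
Once in a run the grip may slacken for a moment while it holds something.
It also fails if it takes over 200 s, if anything falls off the work surface, if the arm or the gripper's body presses on something with over 40 N, if the wrist force passes 120 N, or if a joint passes its speed limit or range.

## Robot

A 6-joint arm with a two-finger parallel gripper is mounted at the origin on the work surface. World frame = base frame: x ahead of the robot, y to its left, z up, the work surface at z = 0. Lengths are in m, angles in rad, forces in N, time in s.
With the tool pointing down it reaches from about 0.325 to 0.9 m from the base axis. Payload 6.1 kg.
Tool frame: the origin (TCP) lies midway between the tips of the shut fingers; the grasp point (between the pads) lies 19 mm behind it; z points along the fingers, y is the line along which they close (so a half turn about z gives the same grasp; the last joint's range is limited). The gripper opens to 85 mm and grips with 20 to 120 N. Pads are 22 mm wide; open, the fingers measure 114 mm over their backs; the gripper's body (76 mm by 85 mm) begins 54 mm behind the grasp point. The pads swing forward as they close: fully open they stand 13 mm farther back than shut.
Start: joints at [1.153, 0.22, 1.526, -0, 1.395, -0.126], TCP at [0.18, 0.599, 0.231] pointing down, gripper open.
Joint ranges: [-2.98, 2.98], [-0.91, 2.08], [0.09, 2.57], [-1.24, 4.39], [0.2, 2.65], [-2.68, 2.68]. Speed limits (rad/s): [2.57, 2.57, 3.01, 3.14, 3.14, 3.14].

## Interface

Orientations are given as [roll, pitch, yaw] about the fixed x, y, z axes, in that order (R = Rz(yaw) Ry(pitch) Rx(roll)).
In Python, from plant import movep, move_l, set_joints, gripper_to, hold, inverse_kinematics, observe, get_image, get_calibration, Unreachable, job_done gives the robot as it stands. Calls block until the motion is done:
- movep(position, orientation): joint-space move of the TCP to a pose.
- move_l(position, feed=0.15, rotation=None, max_force=None): straight line of the TCP; rotation=None keeps the orientation; feed is the mean speed in m/s. With max_force (N) it stops when the force on the tool has changed by that much, and returns True; else False.
- set_joints(angles): joint-space move.
- gripper_to(opening, f_grip=None): finger opening in m; f_grip is the grip in N (None keeps the last); returns when the fingers have stopped.
- hold(seconds).
- inverse_kinematics(position, orientation): joint angles nearest the present ones, or None.
- observe(): the state.
- get_image(name): name is "side" or "top"; returns (picture, depth): 480x640x3 uint8, red, green, blue; 480x640 float32, m along the optical axis (not along the pixel's ray), 0 where there is no reading.
- get_calibration(name): a dict with "intrinsics" (3x3 intrinsics, pixels), "world_from_camera" (4x4, takes a point from camera to world coordinates). Camera axes: x right, y down, z forward; pixel columns grow to the right and rows downward; lengths in m; the calibration is good to about 2 mm. A picture is of the moment at which its call begins. get_calibration takes no time and is no camera call.
A pose or a line that the arm cannot do raises Unreachable and nothing moves.
- job_done(): hands the job in; it is judged then, once.
The state is a dict: "time_s": time; "q": joint angles; "joint_velocities": joint speeds; "joint_torque": joint torques, N m; "eef_pos": TCP position; "tcp_rot": TCP orientation; "ft_force": force on the tool from outside, world axes, zero at the start; "torque": the same for the moment, N m; "opening": finger opening in m; "grasp_force": force on a finger pad.
Only numpy, scipy, OpenCV 4.12 (cv2) and the standard library are available. Lean on these libraries where they do the work, as an engineer would, in place of code of your own. Each camera call takes 0.05 s, during which the arm holds its last target. There are 200 camera calls.

## Working session

There is one attempt and no reset: what is moved stays moved. The work goes in short steps, each a Python script; the robot and the scene stay as the last script left them, time stands still between calls to the robot, and variables do not carry over. Pictures are saved under pics/ and viewed, at most 14 in all, crops included, and the job is handed in when it is done.

```bash
ls; mkdir -p pics; python3 - <<'E'
from plant import *
import cv2,numpy as np
for n in("top","side"):
    p,d=get_image(n); cv2.imwrite(f"pics/{n}0.png",p[:,:,::-1]); np.save(f"pics/{n}0.npy",d)
    c=get_calibration(n); print(n,np.round(c["intrinsics"],1).tolist(),np.round(c["world_from_camera"],3).tolist())
print(observe())
E
```

```text
pics
top [[525.2, 0.0, 314.1], [0.0, 525.2, 247.1], [0.0, 0.0, 1.0]] [[0.006, -0.993, 0.116, 0.467], [-1.0, -0.006, -0.003, -0.052], [0.004, -0.116, -0.993, 1.205], [0.0, 0.0, 0.0, 1.0]]
side [[525.1, 0.0, 322.0], [0.0, 525.1, 232.3], [0.0, 0.0, 1.0]] [[-0.929, -0.223, 0.296, 0.329], [-0.37, 0.576, -0.729, 0.649], [-0.007, -0.786, -0.618, 0.669], [0.0, 0.0, 0.0, 1.0]]
{'time_s': 0.1, 'q': array([ 1.15289756e+00,  2.21131007e-01,  1.52752042e+00,  2.24878345e-05,
        1.39467639e+00, -1.26113747e-01]), 'joint_velocities': array([ 2.72342884e-05, -1.79704445e-03, -4.95277761e-03, -1.38087571e-04,
       -2.65546010e-03,  7.87744011e-04]), 'joint_torque': array([ 7.38051076e-04, -4.98242998e+01, -3.90545368e+01, -9.52681535e-05,
        5.71359240e-03, -3.12478244e-05]), 'eef_pos': array([0.17957082, 0.59807918, 0.23030614]), 'tcp_rot': array([-3.13987405e+00, -2.40205588e-04,  2.84980347e+00]), 'ft_force': array([0.18799166, 0.81708228, 0.17201875]), 'torque': array([-0.01621914,  0.01941683, -0.02710952]), 'grasp_force': 0.0, 'opening': 0.08544533147947747}
```

View pics/top0.png

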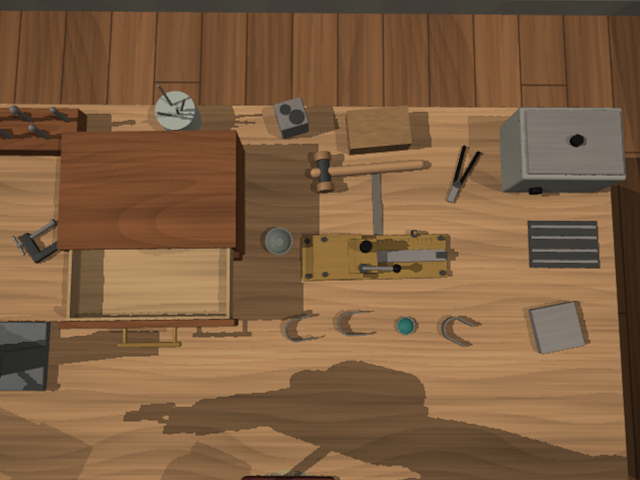

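View pics/side0.png

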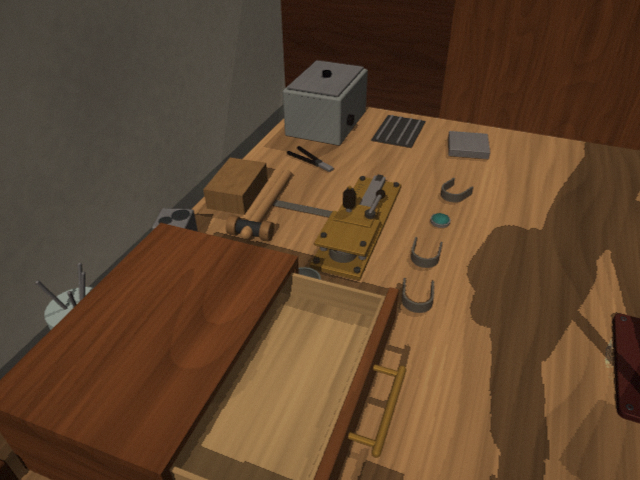

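The top view shows the jig at about (375,257) with its knob at (366,246), lever ball at (397,268) and index at (415,234). Bracelets are at (302,328), (355,322) and (460,330), the cabochon at (405,325), and the open drawer at (150,283). I'll enlarge the crops next.

```bash
cat > h.py <<'E'
from plant import *
import cv2,numpy as np
def ray(n,u,v,z):
    "pixel(s) -> world xy on plane z"
    c=get_calibration(n);K=c["intrinsics"];T=c["world_from_camera"]
    uv=np.stack(np.broadcast_arrays(np.asarray(u,float),v,1.0),-1)
    d=uv@np.linalg.inv(K).T@T[:3,:3].T; o=T[:3,3]
    return (o+d*((z-o[2])/d[...,2])[...,None])[...,:2]
def cloud(n,dep):
    c=get_calibration(n);K=c["intrinsics"];T=c["world_from_camera"]
    v,u=np.mgrid[:480,:640]
    P=np.stack([(u-K[0,2])/K[0,0]*dep,(v-K[1,2])/K[1,1]*dep,dep],-1)
    return P@T[:3,:3].T+T[:3,3]
E
python3 - <<'E'
from h import *
p=cv2.imread("pics/top0.png"); cv2.imwrite("pics/tc.png",cv2.resize(p[225:350,280:485],None,fx=3.9,fy=3.9,interpolation=cv2.INTER_CUBIC))
p=cv2.imread("pics/side0.png"); cv2.imwrite("pics/sc.png",cv2.resize(p[170:320,300:480],None,fx=4,fy=4,interpolation=cv2.INTER_CUBIC))
C=cloud("top",np.load("pics/top0.npy"))
for u,v in [(302,315),(340,322),(405,325),(366,246),(397,268),(415,234),(330,350),(320,245),(150,340),(150,324),(150,285),(236,262),(70,240),(240,140)]: print(u,v,np.round(C[v,u],3))
E
```

```text
302 315 [ 0.453 -0.029 -0.001]
340 322 [ 0.437 -0.116  0.001]
405 325 [ 0.432 -0.261  0.015]
366 246 [ 0.6   -0.166  0.096]
397 268 [ 0.556 -0.236  0.067]
415 234 [ 0.636 -0.284  0.028]
330 350 [ 0.374 -0.093 -0.005]
320 245 [ 0.608 -0.069  0.043]
150 340 [0.395 0.314 0.   ]
150 324 [0.435 0.274 0.135]
150 285 [0.515 0.293 0.083]
236 262 [ 0.573  0.124 -0.   ]
70 240 [0.602 0.437 0.153]
240 140 [0.833 0.108 0.089]
```

View pics/tc.png

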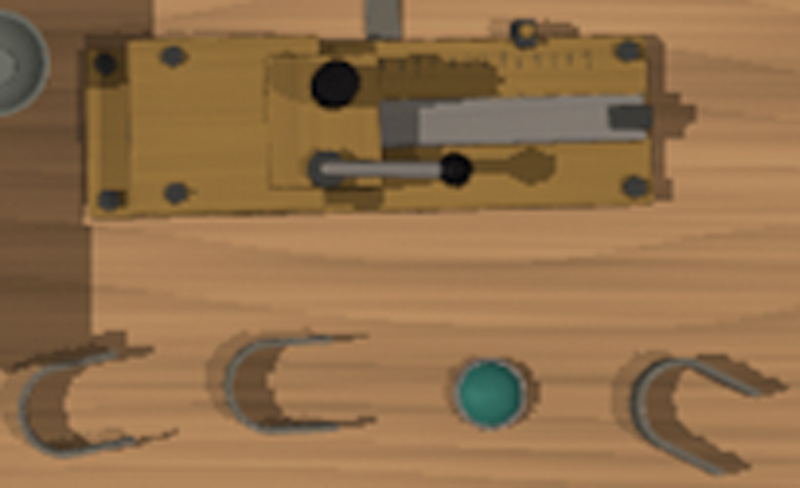

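View pics/sc.png

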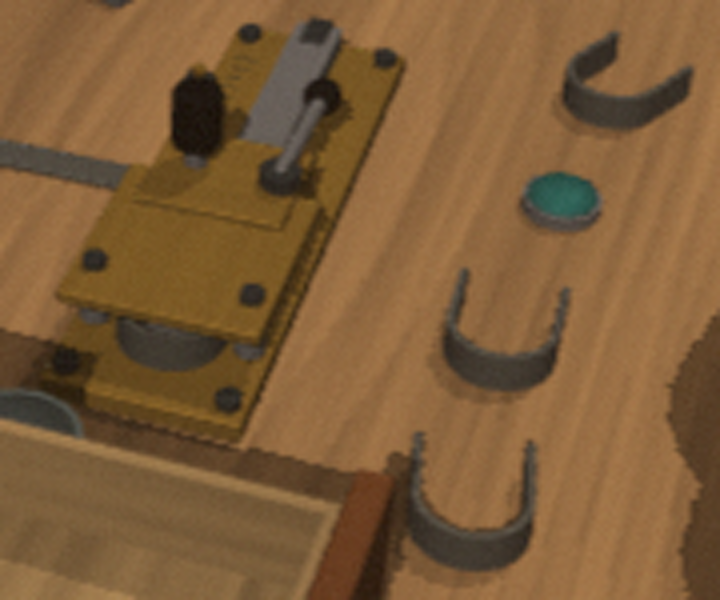

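Three loose bracelets lie before the jig with legs towards -y (to the right in the image). In the top crop the knob is at (335,83), the pivot at (325,168), the ball at (455,168) and the index clip at (525,33). The carriage block's edges are at about x=268 and x=380. Next I'll measure.

```bash
cat >> h.py <<'E'
def bracelets(dep_t=None,img=None,bench=True):
    "top view: grey rim points of the loose bracelets -> (centre, yaw of own frame, size)"
    if img is None: img,dep_t=get_image("top"); 
    C=cloud("top",dep_t)
    m=((C[...,2]>.009)&(C[...,2]<.035)&(C[...,0]>.33)&(C[...,0]<.515)&(C[...,1]<.06)&(C[...,1]>-.55)).astype(np.uint8)
    n,l,s,_=cv2.connectedComponentsWithStats(cv2.dilate(m,np.ones((3,3))))
    out=[]
    for i in range(1,n):
        v,u=np.where((l==i)&(m>0))
        if len(v)<25: continue
        sat=cv2.cvtColor(img,cv2.COLOR_RGB2HSV)[v,u]
        if np.median(sat[:,1])>120 and np.median(sat[:,0])>70: continue
        P=C[v,u]
        xy=ray("top",u,v,.018).astype(np.float32)
        (c,sz,a)=cv2.minAreaRect(xy)
        c=np.array(c);mean=xy.mean(0)
        best=None
        box=cv2.boxPoints((c,sz,a))
        # own +y = box axis along which mass is most off centre, towards the round end
        ax=[(box[1]-box[0]),(box[2]-box[1])]
        ax=[e/np.linalg.norm(e) for e in ax]; L=[np.linalg.norm(box[1]-box[0]),np.linalg.norm(box[2]-box[1])]
        k=int(np.argmax([abs((mean-c)@e) for e in ax])); e=ax[k]*np.sign((mean-c)@ax[k])
        out.append(dict(c=c,yaw=np.arctan2(-e[0],e[1]),len=L[k],wid=L[1-k],n=len(v),z=np.percentile(P[:,2],90)))
    return out
E
python3 - <<'E'
from h import *
np.set_printoptions(precision=4,suppress=True)
img=cv2.imread("pics/top0.png")[:,:,::-1].copy();dep=np.load("pics/top0.npy")
for b in bracelets(dep,img): print({k:np.round(v,4) for k,v in b.items()})
C=cloud("top",dep); print("bench z",C[360:400,300:400,2].mean(),C[360:400,300:400,2].std())
g=img.astype(int).sum(2); hsv=cv2.cvtColor(img,cv2.COLOR_RGB2HSV)
# dark blobs: knob, ball
m=(g<75).astype(np.uint8); m[:225]=0;m[285:]=0;m[:,:290]=0;m[:,460:]=0
n,l,s,c=cv2.connectedComponentsWithStats(m)
for i in range(1,n):
    if s[i,4]>5: print(s[i],c[i],ray("top",*c[i],.094),ray("top",*c[i],.057+.008), C[int(c[i][1]),int(c[i][0]),2])
# brass outline
m=((hsv[...,0]>17)&(hsv[...,0]<28)&(hsv[...,1]>140)).astype(np.uint8); m[:228]=0;m[285:]=0;m[:,:290]=0;m[:,460:]=0
v,u=np.where(cv2.morphologyEx(m,cv2.MORPH_OPEN,np.ones((3,3)))>0)
r=cv2.minAreaRect(ray("top",u,v,.012).astype(np.float32)); print("plate",r,cv2.boxPoints(r))
# heights along a block line for y edges
for row in(252,256): print([(uu,int(1000*C[row,uu,2]),int(g[row,uu])) for uu in range(296,384)])
# drawer
for col in(110,150,190): print([(r,int(1000*C[r,col,0]),int(1000*C[r,col,2])) for r in range(240,346,2)])
print([(c,int(1000*C[285,c,1]),int(1000*C[285,c,2])) for c in range(60,245,3)])
E
```

```text
{'c': array([ 0.4473, -0.5463]), 'yaw': np.float64(-1.6129), 'len': np.float32(0.0399), 'wid': np.float32(0.0112), 'n': np.int64(66), 'z': np.float64(0.0243)}
{'c': array([ 0.4306, -0.141 ]), 'yaw': np.float64(0.0403), 'len': np.float32(0.0619), 'wid': np.float32(0.0598), 'n': np.int64(136), 'z': np.float64(0.0235)}
{'c': array([ 0.4207, -0.0219]), 'yaw': np.float64(0.2004), 'len': np.float32(0.062), 'wid': np.float32(0.0542), 'n': np.int64(135), 'z': np.float64(0.023)}
{'c': array([ 0.4222, -0.3754]), 'yaw': np.float64(-0.4582), 'len': np.float32(0.0653), 'wid': np.float32(0.0542), 'n': np.int64(173), 'z': np.float64(0.0234)}
bench z 0.0049504969993311165 0.07112943955846696
[360 241  12  11 104] [365.375  246.2212] [ 0.6    -0.1647] [ 0.6034 -0.1676] 0.09509182921650838
[393 265   8   7  41] [396.5122 267.878 ] [ 0.5541 -0.2305] [ 0.5564 -0.2351] 0.06540959838099125
plate ((0.5853798389434814, -0.19238914549350739), (0.10085718333721161, 0.32839974761009216), 0.36004915833473206) [[ 0.5339 -0.0285]
 [ 0.536  -0.3569]
 [ 0.6368 -0.3563]
 [ 0.6348 -0.0279]]
[(296, 1, 234), (297, 1, 2
[... 5620 characters left out ...]
14, 368, 87), (117, 361, 88), (120, 356, 85), (123, 348, 90), (126, 343, 85), (129, 337, 84), (132, 330, 86), (135, 325, 81), (138, 318, 83), (141, 311, 86), (144, 305, 85), (147, 298, 87), (150, 293, 83), (153, 286, 85), (156, 279, 85), (159, 273, 85), (162, 267, 85), (165, 261, 84), (168, 253, 90), (171, 247, 87), (174, 242, 84), (177, 234, 90), (180, 229, 85), (183, 222, 87), (186, 216, 85), (189, 210, 82), (192, 203, 84), (195, 196, 87), (198, 190, 85), (201, 184, 86), (204, 177, 87), (207, 171, 84), (210, 164, 87), (213, 159, 85), (216, 152, 84), (219, 145, 87), (222, 139, 86), (225, 133, 88), (228, 119, 131), (231, 117, 107), (234, 126, 4), (237, 120, -2), (240, 112, 4), (243, 106, 3)]
```

```bash
cat >> h.py <<'E'
JO=np.array([.5847,-.0874]); JY=.0064
def jig(p): # world xy -> jig xy
    c,s=np.cos(JY),np.sin(JY); return (np.asarray(p)-JO)@np.array([[c,-s],[s,c]])
def wj(x,y): c,s=np.cos(JY),np.sin(JY); return JO+np.array([c*x-s*y,s*x+c*y])
E
python3 - <<'E'
from h import *
np.set_printoptions(precision=4,suppress=True)
img=cv2.imread("pics/top0.png")[:,:,::-1].copy();dep=np.load("pics/top0.npy")
C=cloud("top",dep);g=img.astype(int).sum(2)
print("chk",jig(wj(.1,.2)))
for n,u,v,z in [("keeper end",313.,254,.046),("block+",348.2,254,.05),("block-",377.6,256,.05),("knob",365.4,246.2,.094),("ball",396.5,267.9,.065)]: print(n,jig(ray("top",u,v,z)))
print(g[228:242,405:425]); print((1000*C[228:242,405:425,2]).astype(int))
for u in(411,418): print(jig(ray("top",u,235,.02)))
for b in bracelets(dep,img): print(b['c'],b['yaw'])
s=cv2.imread("pics/side0.png"); cv2.imwrite("pics/sc2.png",cv2.resize(s[165:250,330:410],None,fx=7,fy=7,interpolation=cv2.INTER_CUBIC))
E
```

```text
chk [0.1 0.2]
keeper end [0.0031 0.0341]
block+ [ 0.0027 -0.0437]
block- [-0.0018 -0.1086]
knob [ 0.0148 -0.0774]
ball [-0.0293 -0.1475]
[[407 407 408 410 408 412 413 414 415 418 415 415 414 410 413 413 413 410
  409 411]
 [395 382 382 382 385 389 380 355 353 358 358 360 388 417 392 383 414 411
  413 412]
 [392 348 349 352 354 334 265 190 181 205 212 215 306 379 330 310 375 372
  372 372]
 [388 363 368 368 373 306 130 121 181 248 256 223 224 271 268 269 269 265
  265 264]
 [365 356 357 358 367 291 105 125 235 316 323 281 234 275 271 270 266 269
  272 275]
 [370 325 329 329 338 270 109 134 217 294 299 242 193 230 239 249 237 226
  235 236]
 [309 282 289 301 302 246 132 138 181 228 233 183 171 181 193 236 248 228
  237 231]
 [251 256 271 291 274 237 186 147 179 169 168 182 203 200 186 244 311 309
  311 315]
 [319 321 318 323 309 291 256 173 150 158 163 171 219 259 253 284 321 318
  319 318]
 [322 319 319 319 316 325 311 256 190 196 222 220 276 324 319 316 315 314
  311 307]
 [310 307 309 287 278 309 310 316 300 294 315 305 296 298 305 305 298 293
  301 303]
 [311 306 306 277 264 308 30
[... 598 characters left out ...]
  5  1]
 [-2 -2 -2  0 -3  2  9 18 21 24 27 24 25  5  2  4  0  1 -3  4]
 [ 9 12 12 11 14 13 16 17 18 16 18 21 19  9  9 12 13 13 11 12]
 [14 11 11 14 14 13 12 14 13 19 21 22 26 10 11  9 14 16 12 13]
 [12 16 11 12 10 10 10 13 16 17 18 12 10 12  9 12 15 11 13 12]
 [13 12 10 12 14 13 10 12 10 12  9  8 12 12 15 15 14 12 14 11]
 [15  7 11 14 14 10  9 12  8 14 16 15 11 11 11 10 12 16 11  9]
 [13 10 15 14 10  9 10 12 11 11 12 12 12 13 15  9 13 12  9  8]
 [14 16 15  9 14 13 16 14 12  8 13 11 11  9 14 15 13 11 13  7]]
[ 0.0493 -0.1892]
[ 0.0493 -0.2052]
[ 0.4473 -0.5463] -1.6128848645959826
[ 0.4306 -0.141 ] 0.04029468281227605
[ 0.4207 -0.0219] 0.20040278776835707
[ 0.4222 -0.3754] -0.4581761961245881
```

View pics/sc2.png

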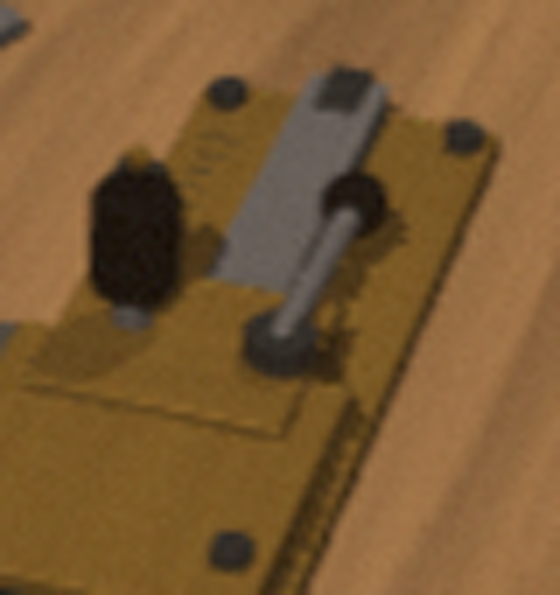

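The enlarged side view shows the knob, lever and rail clearly. The pointer and index on the far side are hidden from this camera, so I'll place the carriage by its block edges. Carriage value is about 0, block middle at jig y=-0.0762 and index at -0.197, so the shift is about 0.121 m. Starting with the lever.

```bash
cat >> h.py <<'E'
from math import pi,sin,cos
HOME=[1.153,.22,1.526,0,1.395,-.126]
def R(y): return [pi,0,y]
def pick(poses):
    "yaw offset (0/pi..) for which all (pos,yaw) are reachable, best wrist margin"
    best=None
    for o in(0,pi,-pi,2*pi,-2*pi):
        qs=[inverse_kinematics(p,R(y+o)) for p,y in poses]
        if any(q is None for q in qs): continue
        m=max(abs(q[5]) for q in qs)
        if best is None or m<best[0]-1e-3: best=(m,o)
    return best
def arc(v,a,z):
    p=wj(-.028-.072*sin(a),-.0762-v-.072*cos(a)); return [*p,z]
def st(t=""):
    o=observe(); print(t,"t",round(o["time_s"],1),"tcp",np.round(o["eef_pos"],4),"op",round(o["opening"],4),"gf",round(o["grasp_force"],1),"F",np.round(o["ft_force"],1))
def swing(v,a0,a1):
    o=pick([(arc(v,a,.038),pi/2+JY-a) for a in(a0,(a0+a1)/2,a1)]); print(o); o=o[1]
    y=lambda a: pi/2+JY-a+o
    gripper_to(.05,30); movep(arc(v,a0,.16),R(y(a0))); move_l(arc(v,a0,.040),.1,max_force=15); st("down")
    gripper_to(.0,30); st("grip")
    n=int(np.ceil(abs(a1-a0)/.2))
    for a in np.linspace(a0,a1,n+1)[1:]: move_l(arc(v,a,.040),.06,rotation=R(y(a)))
    st("swung"); gripper_to(.05); move_l(arc(v,a1,.16),.2)
E
python3 - <<'E'
from h import *
swing(0,0,1.29); st()
o=observe(); 
# go to knob
kp=lambda v,z: [*wj(.0148,-.0772-v),z]
k=pick([(kp(0,.06),JY),(kp(.12,.06),JY)]);print(k)
movep(kp(0,.2),R(JY+k[1]))
p,d=get_image("top"); cv2.imwrite("pics/t1.png",cv2.resize(p[225:350,280:485],None,fx=3.9,fy=3.9,interpolation=cv2.INTER_CUBIC)[:,:,::-1])
p,d=get_image("side"); cv2.imwrite("pics/s1.png",p[100:400,200:600,::-1])
E
```

```text
(np.float64(0.7715873907636253), 0)
down t 5.1 tcp [ 0.5583 -0.2362  0.0409] op 0.05 gf 0.0 F [0.3 0.1 0.7]
grip t 5.5 tcp [ 0.5579 -0.2361  0.0407] op 0.018 gf 29.2 F [-1.7  0.   4.6]
swung t 8.1 tcp [ 0.4874 -0.1846  0.0406] op 0.0171 gf 30.0 F [-7.  -2.1 10.1]
 t 9.2 tcp [ 0.4875 -0.1838  0.1589] op 0.0495 gf 0.0 F [-0.6  0.2 -0. ]
(np.float64(1.170119306936508), 0)
```

View pics/s1.png

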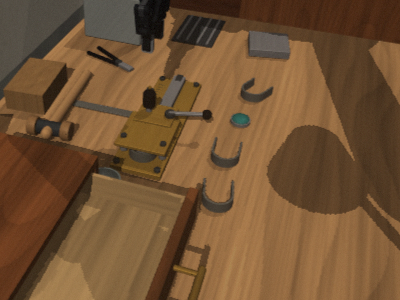

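The lever is swung to the robot's side, so it is unlocked. Now slide the carriage.

```bash
python3 - <<'E'
from h import *
st()
kp=lambda v,z: [*wj(.0148,-.0772-v),z]
gripper_to(.06); move_l(kp(0,.06),.12,max_force=15); gripper_to(0,60); st("grip")
D=.1209
move_l(kp(D,.06),.06); hold(.2); st("slid"); gripper_to(.06); move_l(kp(D,.2),.2)
movep([.42,.2,.35],R(JY)); 
p,d=get_image("top"); cv2.imwrite("pics/t2.png",p[:,:,::-1]); np.save("pics/t2.npy",d)
cv2.imwrite("pics/t2c.png",cv2.resize(p[215:290,290:465],None,fx=4.5,fy=4.5,interpolation=cv2.INTER_CUBIC)[:,:,::-1])
g=p.astype(int).sum(2);C=cloud("top",d)
for r in(252,256): print([(u,int(1000*C[r,u,2]),int(g[r,u])) for u in list(range(362,374))+list(range(398,440))])
m=(g<75).astype(np.uint8); m[:225]=0;m[285:]=0;m[:,:290]=0;m[:,460:]=0
n,l,s,c=cv2.connectedComponentsWithStats(m)
for i in range(1,n):
    if s[i,4]>30: print(s[i],c[i],jig(ray("top",*c[i],.094)),jig(ray("top",*c[i],.065)))
E
```

```text
t 9.9 tcp [ 0.5981 -0.1643  0.1976] op 0.0502 gf 0.0 F [-1.2  0.7 -0.3]
grip t 12.0 tcp [ 0.6005 -0.1655  0.061 ] op 0.0252 gf 45.1 F [-2.5 -4.6  6. ]
slid t 14.4 tcp [ 0.6042 -0.2843  0.0611] op 0.0246 gf 58.7 F [10.3  1.9  0.3]
[(362, 29, 320), (363, 29, 322), (364, 26, 324), (365, 22, 312), (366, 25, 312), (367, 43, 324), (368, 45, 323), (369, 48, 328), (370, 46, 325), (371, 46, 326), (372, 48, 326), (373, 46, 327), (398, 46, 327), (399, 45, 330), (400, 46, 305), (401, 47, 261), (402, 45, 295), (403, 50, 335), (404, 51, 330), (405, 48, 330), (406, 51, 327), (407, 51, 328), (408, 52, 322), (409, 49, 321), (410, 50, 332), (411, 51, 340), (412, 50, 340), (413, 49, 335), (414, 48, 336), (415, 51, 341), (416, 52, 350), (417, 54, 355), (418, 50, 330), (419, 51, 295), (420, 50, 298), (421, 51, 318), (422, 52, 345), (423, 51, 345), (424, 50, 347), (425, 47, 309), (426, 53, 295), (427, 52, 347), (428, 48, 343), (429, 50, 351), (430, 51, 313), (431, 23, 224), (432, 24, 248), (433, 18, 248), (434, 24, 252), (435, 28, 220), (436, 26, 154), (437, 29, 148), (438, 29, 131), (439, 26, 138)]
[(362
[... 261 characters left out ...]
 285), (403, 52, 333), (404, 50, 331), (405, 49, 331), (406, 51, 328), (407, 52, 326), (408, 49, 326), (409, 53, 321), (410, 48, 330), (411, 52, 337), (412, 48, 340), (413, 48, 333), (414, 53, 333), (415, 49, 335), (416, 52, 341), (417, 47, 343), (418, 46, 340), (419, 50, 336), (420, 52, 338), (421, 48, 335), (422, 47, 333), (423, 49, 334), (424, 48, 337), (425, 53, 329), (426, 49, 331), (427, 50, 335), (428, 54, 340), (429, 51, 348), (430, 53, 312), (431, 44, 231), (432, 27, 254), (433, 25, 251), (434, 29, 257), (435, 29, 217), (436, 24, 132), (437, 26, 113), (438, 31, 116), (439, 29, 149)]
[414 239  13  12 104] [420.18269231 244.72115385] [ 0.01797648 -0.19428944] [ 0.02150679 -0.20030249]
```

View pics/t2c.png

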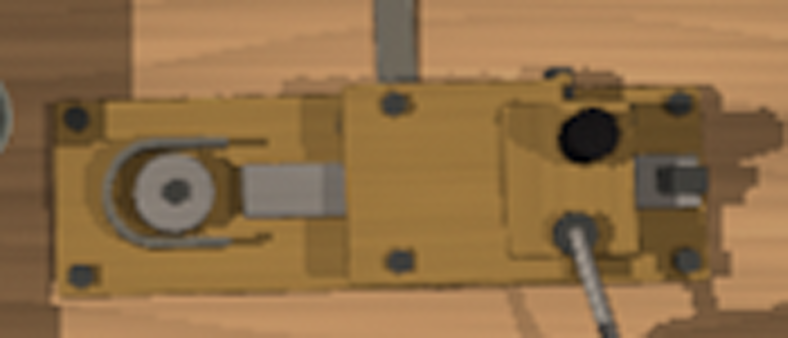

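The carriage is back and its keeper plate now clears the bracelet on the former. That bracelet's round end is at +y (left, crop 105) and its legs point to the carriage. The screws and the knob's travel put the jig yaw at about 0.03, not 0.006, so I'll recompute the frame.

```bash
python3 - <<'E'
from h import *
import h
np.set_printoptions(precision=4,suppress=True)
f=lambda x,y:(290+x/4.5-.4,215+y/4.5-.4)
S=[ray("top",*f(x,y),.015) for x,y in[(76,118),(680,102),(82,275),(687,260)]]
e=(S[0]-S[1]+S[2]-S[3]); yaw=np.arctan2(-e[0],e[1]); cen=np.mean(S,0); print("screws",S,yaw,cen)
fo=ray("top",*f(175.5,192),.030); print("former",fo)
p=cv2.imread("pics/t2.png")[:,:,::-1];d=np.load("pics/t2.npy");C=cloud("top",d)
# rail/block points from depth: keeper+block top outline
m=((C[...,2]>.040)&(C[...,2]<.056)&(C[...,0]>.52)&(C[...,0]<.66)&(C[...,1]<-.13)&(C[...,1]>-.32))
v,u=np.where(m); r=cv2.minAreaRect(ray("top",u,v,.047).astype(np.float32)); print("keeper+block",r)
m0=cloud("top",np.load("pics/top0.npy")); 
mm=((m0[...,2]>.016)&(m0[...,2]<.03)&(m0[...,0]>.624)&(m0[...,0]<.66)&(m0[...,1]<-.26)&(m0[...,1]>-.31))
v,u=np.where(mm); xy=ray("top",u,v,.02); print("clip",xy.mean(0),np.ptp(xy,0),len(xy),cv2.minAreaRect(xy.astype(np.float32)))
tip=ray("top",414.3,237,.015); bm=(ray("top",402.0,254,.05)+ray("top",430.9,254,.05))/2
n=np.array([-np.sin(yaw),np.cos(yaw)]); x=np.array([np.cos(yaw),np.sin(yaw)])
for q in(xy.mean(0),tip,bm,cen): print((q-fo)@x,(q-fo)@n)
print("screw from side",ray("side",349.7,187.1,.028))
s,_=get_image("side"); cv2.imwrite("pics/s2c.png",cv2.resize(s[165:265,320:420],None,fx=6,fy=6,interpolation=cv2.INTER_CUBIC)[:,:,::-1])
E
```

```text
screws [array([ 0.621 , -0.0382]), array([ 0.6311, -0.3452]), array([ 0.5413, -0.0419]), array([ 0.5507, -0.3469])] 0.03187903709266254 [ 0.586  -0.1931]
former [ 0.5821 -0.0884]
keeper+block ((0.5859904885292053, -0.24328505992889404), (0.09987207502126694, 0.1429300159215927), 1.777482509613037)
clip [ 0.6379 -0.2857] [0.0229 0.0433] 49 ((0.6364848613739014, -0.2873106300830841), (0.04360593482851982, 0.021110035479068756), 84.58955383300781)
0.049469538842086234 -0.19901796538288027
0.042949338788387414 -0.1978401537323902
0.00031622414905491635 -0.19377382491917375
0.0005779331999070086 -0.10475359518488145
screw from side [ 0.6381 -0.2791]
```

View pics/s2c.png

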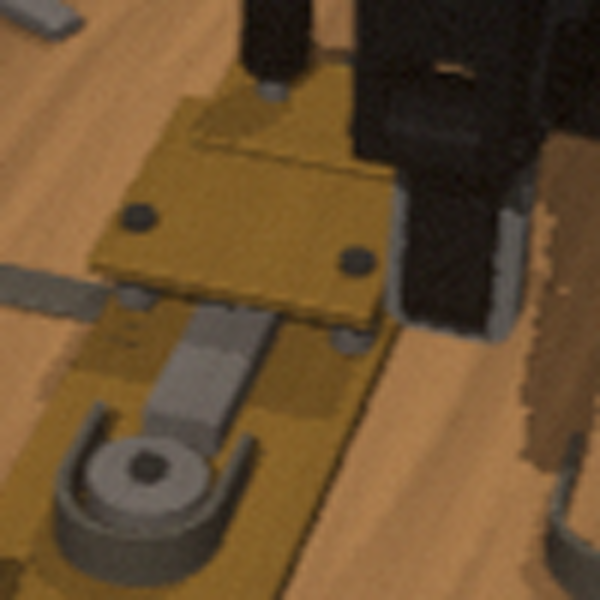

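```bash
sed -i 's/^JO=.*/JO=np.array([.5821,-.0884]); JY=.0319/; s/-\.0762-v-/-.0755-v-/' h.py
cat >> h.py <<'E'
def block(dep):
    "jig y of the carriage block's middle, from the top depth"
    C=cloud("top",dep); m=((C[...,2]>.040)&(C[...,2]<.056)&(C[...,0]>.52)&(C[...,0]<.66)&(C[...,1]<-.13)&(C[...,1]>-.325))
    v,u=np.where(m); q=jig(ray("top",u,v,.047)); q=q[np.abs(q[:,0])<.05]
    return np.sort(q[:,1])[len(q)//100*0+5:][0], jig(cv2.minAreaRect(ray("top",u,v,.047).astype(np.float32))[0])[1]-.039
E
python3 - <<'E'
from h import *
np.set_printoptions(precision=4,suppress=True)
idx=[jig(ray("top",*a)) for a in[(414.5,233,.021),(414.6,232.5,.027),(414.2,236.5,.015)]]; print(idx)
T=np.mean([i[1] for i in idx]); b=block(np.load("pics/t2.npy")); print(T,b)
need=T-(-.1938); print("need",need)
p0=np.array([.6042,-.2843]); u=np.array([np.sin(JY),-np.cos(JY)])  # home direction
k=pick([([*p0,.06],JY)])[1]
gripper_to(.06); movep([*p0,.2],R(JY+k)); move_l([*p0,.06],.12,max_force=15); gripper_to(0,60); st("grip")
s0=observe()["eef_pos"][:2]; want=(p0+u*-need-s0)@u; print("want",want)
cmd=want
for i in range(4):
    move_l([*(s0+u*cmd),.06],.03); hold(.3); got=(observe()["eef_pos"][:2]-s0)@u; print("got",got)
    if abs(got-want)<.0004: break
    cmd+=want-got
gripper_to(.06); q=observe()["eef_pos"]; move_l([q[0],q[1],.2],.2); movep([.42,.2,.35],R(JY))
p,d=get_image("top"); cv2.imwrite("pics/t3.png",p[:,:,::-1]); np.save("pics/t3.npy",d); print(block(d)); st()
g=p.astype(int).sum(2);C=cloud("top",d)
for r in(252,256): print([(c,int(1000*C[r,c,2]),int(g[r,c])) for c in list(range(366,372))+list(range(400,408))+list(range(428,436))])
E
```

```text
[array([ 0.0513, -0.1975]), array([ 0.0516, -0.1966]), array([ 0.0441, -0.1976])]
-0.1972470873073181 (np.float64(-0.22604477893327807), np.float64(-0.19393034585505864))
need -0.003447087307318103
grip t 21.6 tcp [ 0.6046 -0.2845  0.061 ] op 0.0247 gf 58.8 F [-1.6  0.4  5.1]
want 0.003258517652238806
got 0.003444229770888178
(np.float64(-0.22977620482860342), np.float64(-0.19757588714614696))
 t 25.5 tcp [0.4204 0.1994 0.3495] op 0.0598 gf 0.0 F [0.8 0.1 1.2]
[(366, 26, 325), (367, 26, 302), (368, 40, 294), (369, 46, 325), (370, 45, 326), (371, 47, 326), (400, 49, 326), (401, 45, 331), (402, 44, 302), (403, 49, 290), (404, 46, 327), (405, 47, 335), (406, 51, 329), (407, 47, 328), (428, 48, 339), (429, 46, 346), (430, 52, 342), (431, 45, 333), (432, 49, 293), (433, 27, 240), (434, 27, 247), (435, 28, 218)]
[(366, 27, 315), (367, 24, 294), (368, 28, 302), (369, 44, 343), (370, 45, 334), (371, 45, 335), (400, 51, 345), (401, 44, 346), (402, 48, 320), (403, 45, 280), (404, 50, 306), (405, 51, 334), (406, 51, 331), (407, 51, 330), (428, 48, 332), (429, 50, 338), (430, 51, 334), (431, 49, 340), (432, 51, 298), (433, 21, 213), (434, 25, 256), (435, 23, 219)]
```

```bash
sed -i 's/gripper_to(.05,30)/gripper_to(.05,20)/; s/gripper_to(.0,30)/gripper_to(.0,20)/' h.py; python3 - <<'E'
from h import *
p=cv2.imread("pics/t3.png").astype(int).sum(2)
m=(p<75).astype(np.uint8); m[:225]=0;m[320:]=0;m[:,:290]=0;m[:,470:]=0
n,l,s,c=cv2.connectedComponentsWithStats(m)
for i in range(1,n):
    if s[i,4]>15: print(s[i],c[i],jig(ray("top",*c[i],.065)))
print("expected ball",jig(arc(.122,1.29,0)[:2]))
swing(.122,1.29,-.02); st()
movep([.42,.2,.35],R(JY))
p,d=get_image("top"); cv2.imwrite("pics/t4.png",p[:,:,::-1]); np.save("pics/t4.npy",d); print(block(d)); st()
cv2.imwrite("pics/t4c.png",cv2.resize(p[215:350,280:485],None,fx=3.9,fy=3.9,interpolation=cv2.INTER_CUBIC)[:,:,::-1])
for b in bracelets(d,p): print(b['c'],b['yaw'],b['len'],b['wid'])
E
```

```text
[416 239  13  12 106] [421.85849057 244.73584906] [ 0.01889665 -0.20353464]
[426 295   8   7  49] [429.53061224 297.95918367] [-0.09732457 -0.21433114]
expected ball [-0.09718012 -0.2174527 ]
(np.float64(0.7359685666741047), 0)
down t 29.1 tcp [ 0.4925 -0.3093  0.0409] op 0.0505 gf 0.0 F [-0.7 -0.3 -0.1]
grip t 29.4 tcp [ 0.4921 -0.309   0.0406] op 0.0187 gf 19.4 F [-0.8  1.   4.6]
swung t 32.1 tcp [ 0.563  -0.3577  0.0405] op 0.0183 gf 20.3 F [-4.4  3.  10. ]
 t 33.2 tcp [ 0.5635 -0.3581  0.1587] op 0.0502 gf 0.0 F [-0.7 -0.1 -0.6]
(np.float64(-0.22919233616966025), np.float64(-0.19727182902091625))
 t 35.4 tcp [0.4202 0.1996 0.3495] op 0.0497 gf 0.0 F [0.3 0.1 0.8]
[ 0.44664788 -0.54834288] -1.3643848895027921 0.042742252 0.012668844
[ 0.43372095 -0.14132956] 0.005757033952105405 0.062431104 0.05314373
[ 0.42068273 -0.02191629] 0.20040278776835707 0.061973967 0.05422407
[ 0.42220888 -0.37537339] -0.4581761961245881 0.06525888 0.05419165
```

View pics/t4c.png

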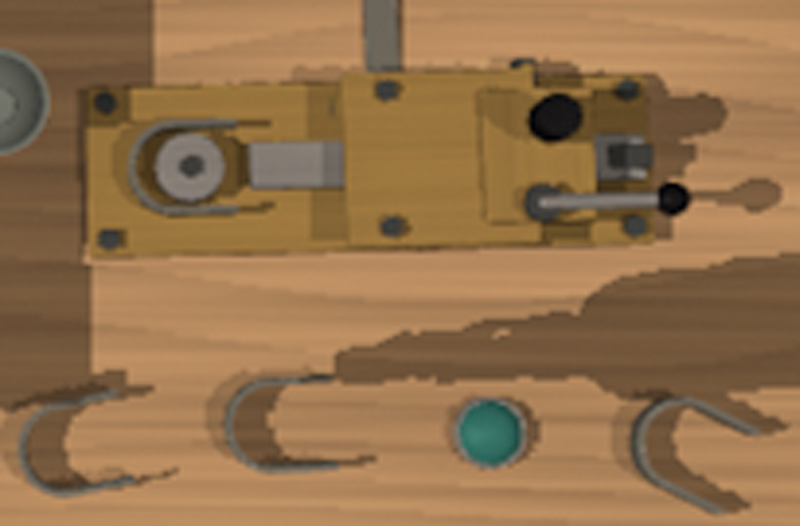

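The lever is locked and the block reads -0.1973, at the index. Now lift bracelet0 off the former.

```bash
cat >> h.py <<'E'
SL=[.399,.323,.247,.171]; GX=.517
def fetch(c,psi,zt,slot,gy=-.006):
    c=np.asarray(c); gp=c+gy*np.array([-sin(psi),cos(psi)]); pl=np.array([GX,SL[slot]+gy])
    k=pick([([*gp,zt+.002],psi+pi/2),([*pl,.09],pi/2)]); print("k",k); k=k[1]
    gripper_to(.078,60); movep([*gp,.15],R(psi+pi/2+k)); 
    print("hit",move_l([*gp,zt+.001],.1,max_force=8)); st("down"); gripper_to(0,60); st("grip")
    if observe()["opening"]<.048: print("NO BRACELET"); return
    q=observe()["eef_pos"]; move_l([q[0],q[1],zt+.06],.06); move_l([q[0],q[1],.22],.2); st("lifted")
    if not .048<observe()["opening"]<.06: print("LOST"); return
    movep([*pl,.22],R(pi/2+k)); st("above drawer")
    if not .048<observe()["opening"]<.06: print("LOST"); return
    move_l([*pl,.12],.15); print("hit",move_l([*pl,.0875],.05,max_force=6)); st("placed")
    gripper_to(.072); hold(.1); move_l([*pl,.22],.2); st("done")
E
python3 - <<'E'
from h import *
f=lambda x,y,z:ray("top",280+x/3.9-.4,215+y/3.9-.4,z)
a,b,e=f(215,121,.032),f(215,213,.032),f(130,167,.032); print(a,b,e,"w",a[0]-b[0],jig(a),jig(b),jig(e))
psi=.025; x=(a[0]+b[0])/2; c=np.array([x,e[1]-.0315]); print(c,jig(c))
fetch(c,psi,.012,0)
p,d=get_image("top"); cv2.imwrite("pics/t5.png",p[:,:,::-1])
E
```

```text
[ 0.60830436 -0.10202352] [ 0.55515181 -0.10208742] [ 0.58135874 -0.05317054] w 0.053152553402121216 [ 0.02575651 -0.01445237] [-0.02737104 -0.01282096] [0.00038275 0.03523518]
[ 0.58172809 -0.08467054] [-0.00025278  0.00373942]
k (np.float64(0.5286387954958243), 0)
hit False
down t 39.2 tcp [ 0.5826 -0.0909  0.0138] op 0.0779 gf 0.0 F [ 0.3 -0.2 -0.6]
grip t 39.5 tcp [ 0.5828 -0.0909  0.0141] op 0.0524 gf 63.6 F [0.1 0.4 6. ]
lifted t 41.6 tcp [ 0.5818 -0.0907  0.2183] op 0.0527 gf 63.0 F [-0.6  0.1 -1.5]
above drawer t 43.3 tcp [0.5177 0.3919 0.2199] op 0.0526 gf 63.0 F [ 0.6  0.1 -1.1]
hit True
placed t 44.8 tcp [0.5165 0.3925 0.0871] op 0.0523 gf 63.6 F [0.4 0.2 3.4]
done t 46.0 tcp [0.5163 0.3926 0.2185] op 0.072 gf 0.0 F [ 0.3  0.3 -1.3]
```

View pics/t5.png

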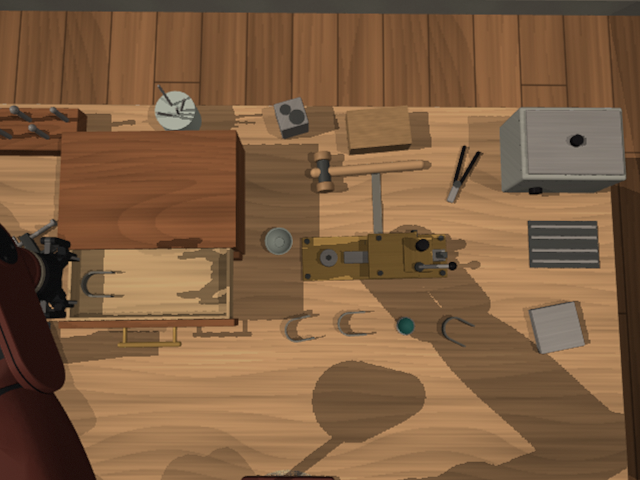

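Bracelet0 lies flat at the drawer's left end, around (100,283), and the three loose ones haven't moved. I'll fetch them one by one, with a fresh look before each.

```bash
cat > nxt.py <<'E'
from h import *
import sys
slot=int(sys.argv[1])
p,d=get_image("top"); B=[b for b in bracelets(d,p) if .055<b['len']<.072 and .047<b['wid']<.065]
for b in B: print(np.round(b['c'],4),round(float(b['yaw']),3),b['len'],b['wid'])
b=max(B,key=lambda b:b['c'][1]); fetch(b['c'],b['yaw'],0,slot)
p,d=get_image("top"); cv2.imwrite(f"pics/n{slot}.png",p[:,:,::-1])
E
python3 nxt.py 1
```

```text
[ 0.4337 -0.1413] 0.006 0.062431104 0.05314373
[ 0.4207 -0.0219] 0.2 0.061973967 0.05422407
[ 0.4222 -0.3754] -0.458 0.06525888 0.05419165
k (np.float64(0.4531896512678997), 0)
hit False
down t 49.6 tcp [ 0.4224 -0.0279  0.0015] op 0.0783 gf 0.0 F [-0.1  0.   0.3]
grip t 50.0 tcp [ 0.4226 -0.028   0.0019] op 0.0526 gf 63.3 F [-1.2 -0.6  5.3]
lifted t 52.1 tcp [ 0.4218 -0.0278  0.2186] op 0.0525 gf 62.8 F [ 0.   0.3 -2.1]
above drawer t 53.4 tcp [0.517  0.3159 0.2195] op 0.0528 gf 62.8 F [ 0.2 -0.4 -0.6]
hit True
placed t 54.9 tcp [0.5165 0.3166 0.087 ] op 0.0524 gf 63.4 F [ 0.9 -0.3  3.1]
done t 56.1 tcp [0.5163 0.3166 0.2185] op 0.0719 gf 0.0 F [-0.8 -0.   0.7]
```

```bash
python3 nxt.py 2
```

```text
[ 0.4337 -0.1413] 0.006 0.062431104 0.05314373
[ 0.4106 -0.3966] -0.458 0.06599944 0.05411942
k (np.float64(0.5056247567006737), 0)
hit False
down t 59.8 tcp [ 0.4343 -0.1476  0.0016] op 0.0782 gf 0.0 F [ 0.1 -0.1  0.1]
grip t 60.2 tcp [ 0.4344 -0.1477  0.0021] op 0.0526 gf 62.5 F [-2.2  1.4  7.8]
lifted t 62.3 tcp [ 0.4337 -0.1473  0.2185] op 0.0526 gf 62.3 F [-1.2  0.3 -1.3]
above drawer t 63.7 tcp [0.5172 0.24   0.2198] op 0.0525 gf 62.3 F [-0.4 -1.2 -0.7]
hit True
placed t 65.2 tcp [0.5166 0.2407 0.0871] op 0.053 gf 62.7 F [ 1.  -1.2  3.2]
done t 66.4 tcp [0.5162 0.2408 0.2186] op 0.072 gf 0.0 F [-0.6 -0.4  0.4]
```

View pics/n2.png

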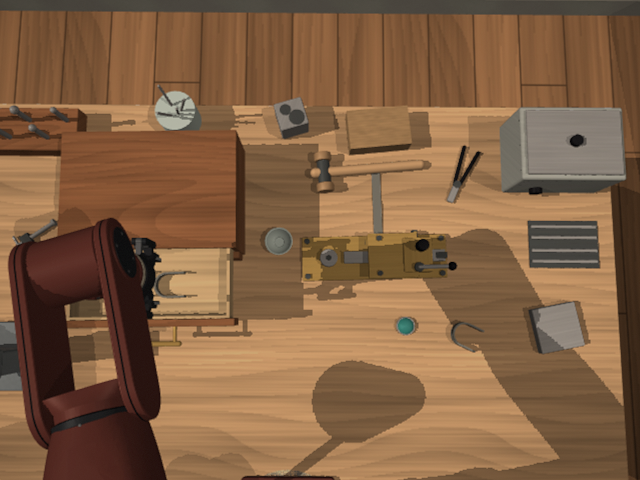

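The third bracelet is in the drawer at about (178,285). The last one has been knocked aside to (467,335), clear of its neighbours. Fetching it now.

```bash
python3 nxt.py 3; python3 - <<'E'
from h import *
movep([.40,0,.35],R(pi/2))
p,d=get_image("top"); cv2.imwrite("pics/f.png",p[:,:,::-1])
cv2.imwrite("pics/fc.png",cv2.resize(p[225:355,50:250],None,fx=4,fy=4,interpolation=cv2.INTER_CUBIC)[:,:,::-1])
C=cloud("top",d); print(block(d)); r=C[330:350,120:180]; m=r[...,2]>.09; print("handle",np.median(r[m],0),m.sum()); st()
E
```

```text
[ 0.4104 -0.3969] -0.458 0.06521582 0.05411942
k (np.float64(0.4581271241517868), 0)
hit False
down t 70.8 tcp [ 0.4082 -0.4028  0.0018] op 0.078 gf 0.0 F [0.3 0.6 0.8]
grip t 71.1 tcp [ 0.4083 -0.403   0.002 ] op 0.0527 gf 63.3 F [ 0.3 -0.2  5. ]
lifted t 73.2 tcp [ 0.4078 -0.4023  0.2183] op 0.0528 gf 62.7 F [ 0.5  0.3 -1. ]
above drawer t 75.3 tcp [0.5173 0.1642 0.22  ] op 0.0526 gf 62.7 F [ 0.6  0.  -0.7]
hit True
placed t 76.7 tcp [0.5165 0.1648 0.0869] op 0.0525 gf 63.3 F [1.4 0.1 3.2]
done t 78.0 tcp [0.5162 0.1649 0.2187] op 0.0719 gf 0.0 F [ 0.6  0.1 -1.2]
(np.float64(-0.22919613998203653), np.float64(-0.19726148109070177))
handle [0.39598778 0.27571412 0.11694695] 434
 t 79.0 tcp [0.4001 0.0006 0.3487] op 0.0722 gf 0.0 F [-0.7 -0.2  0.8]
```

View pics/fc.png

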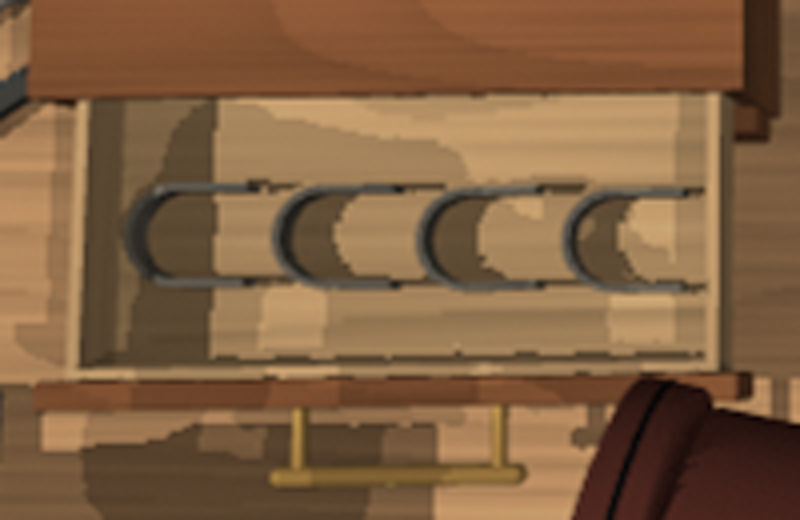

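All four bracelets lie flat in a row in the drawer. The handle runs from about (270,475) to (525,472) in the crop. Pushing the drawer shut.

```bash
python3 - <<'E'
from h import *
gripper_to(0,20); k=pick([([.35,.28,.102],0),([.53,.28,.102],0)]);print(k)
movep([.345,.28,.2],R(k[1])); move_l([.345,.28,.102],.15,max_force=10)
print(move_l([.50,.28,.102],.06,max_force=8)); st()
print(move_l([.56,.28,.102],.03,max_force=14)); st()
q=observe()["eef_pos"]; move_l([q[0]-.04,.28,.102],.1); move_l([q[0]-.04,.28,.25],.2)
movep([.40,0,.35],R(pi/2))
p,d=get_image("top"); cv2.imwrite("pics/g.png",p[:,:,::-1])
C=cloud("top",d); r=C[260:350,110:190]; m=(r[...,2]>.105)&(r[...,2]<.125)&(r[...,0]<.56); print("handle",np.median(r[m],0),m.sum()); st()
for c in(110,190): print([(r,int(1000*C[r,c,0]),int(1000*C[r,c,2])) for r in range(240,285,2)])
print(block(d))
E
```

```text
(np.float64(1.2162706596061446), 3.141592653589793)
False
 t 84.5 tcp [0.5   0.28  0.102] op 0.0002 gf 0.3 F [-0.5  0.8 -0. ]
True
 t 85.4 tcp [0.5207 0.2799 0.1012] op -0.0003 gf 0.1 F [0.1 0.1 0. ]
handle [0.53679091 0.28638662 0.11703485] 398
 t 88.1 tcp [0.4001 0.0006 0.3491] op -0.0 gf 0.0 F [ 0.1 -0.   0.2]
[(240, 602, 153), (242, 598, 151), (244, 594, 149), (246, 590, 152), (248, 586, 152), (250, 584, 134), (252, 579, 139), (254, 575, 137), (256, 571, 139), (258, 569, 114), (260, 569, 72), (262, 568, 23), (264, 566, 0), (266, 561, 0), (268, 556, 3), (270, 552, -1), (272, 547, 1), (274, 543, 3), (276, 538, 3), (278, 534, -1), (280, 529, 0), (282, 524, 2), (284, 520, 4)]
[(240, 603, 152), (242, 599, 151), (244, 595, 154), (246, 591, 148), (248, 587, 148), (250, 584, 141), (252, 580, 137), (254, 576, 140), (256, 573, 131), (258, 572, 90), (260, 572, 47), (262, 572, 0), (264, 567, -1), (266, 562, 3), (268, 558, -2), (270, 553, 0), (272, 548, 2), (274, 544, 0), (276, 540, -2), (278, 535, 3), (280, 530, 0), (282, 526, 2), (284, 521, 0)]
(np.float64(-0.22919613998203653), np.float64(-0.1973234481624552))
```

View pics/g.png

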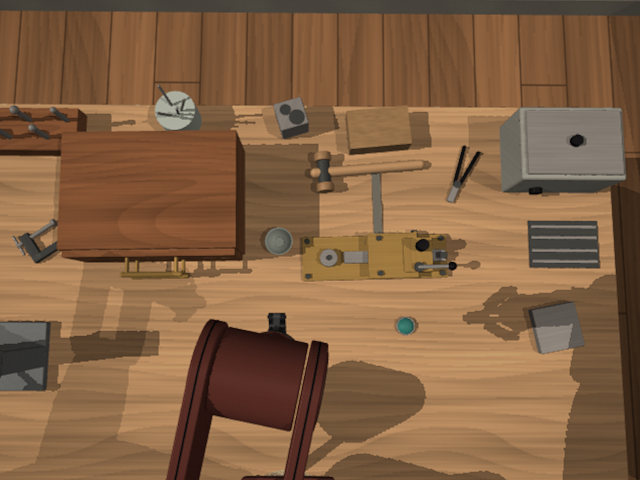

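The drawer front is flush with the lower drawer at x≈0.57, the carriage is locked at the index, and the bystanders haven't moved. Handing in.

```bash
python3 -c "
from plant import *
print(job_done())"
```

```text
the job is handed in; nothing more can be done
None
```

I handed the job in: the carriage is locked at the index to within about 1 mm by camera measurement, all four bracelets lie flat in the upper drawer, and the drawer is shut flush.

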